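Set the clip feeder's rate lever to the third click and start it

ROBOT

A 6-joint arm with a two-finger parallel gripper is mounted at the origin on the work surface. World frame = base frame: x ahead of the robot, y to its left, z up, the work surface at z = 0. Lengths are in m, angles in degrees, forces in N, time in s.
With the tool pointing down it reaches from about 0.35 to 0.975 m from the base axis. Payload 17.4 kg.
Tool frame: the origin (TCP) lies between the finger pads; the fingertips stand 25 mm ahead of it and the grasp point (between the pads) lies 6 mm ahead of it; z points along the fingers, y is the direction in which the jaws open and shut (so a half turn about z gives the same grasp; the last joint's range is limited). The gripper opens to 85 mm and grips with 20 to 120 N. Pads are 22 mm wide; open, the fingers measure 114 mm over their backs; the gripper's body (76 mm by 85 mm) begins 54 mm behind the grasp point. The pads swing forward as they close: fully open they stand 13 mm farther back than shut.
Start: joints at [73.293, 6.646, 82.598, -0, 90.757, -2.166], TCP at [0.169, 0.653, 0.219] pointing down, gripper open.
Joint ranges: [-162.19, 162.19], [-47.58, 125.68], [4.15, 143.07], [-65.23, 245.23], [0.69, 171.88], [-170.13, 170.13]. Speed limits (degrees/s): [108.29, 108.29, 127.2, 180, 180, 180].

INTERFACE

Orientations are given as a 3x3 rotation matrix whose columns are the frame's x, y, z axes.
In Python, from workcell import ctrl, eyes, ticket gives the robot as it stands.
- The arm moves only by the tool carry_out, never from a script. Its argument "motion" is a list of rows, each a list of 2 entries, a list of its own where there are three numbers: the shift along the world's x, y, z in mm, then the turn, a rotation vector about the world's x, y, z in rad. In form: [[[tx, ty, tz], [wx, wy, wz]], ...]. A call has 1 to 5 rows; each row is the pose to reach, as a shift and turn from the pose commanded when the call began; what a row does not reach only later rows make up. A row lasts 1/8 s, in which the tool goes at most 62.5 mm and 10.7 degrees, less where a joint would pass 70% of its speed; a pose out of reach is approached as far as the arm can. A call with a gripper value outside its range is refused whole. "jaw" is the finger opening in mm, from 0 to 85.4, set as the call begins (left out, the last holds). The fingers move at their own pace and stop on an object; "grip_force" is the grip in N (left out, the last holds). Time passes only in rows, so rows that repeat a pose let the fingers close. It gives the time, the measured TCP pose, the force and the opening at its end, in the units of the state.
- ctrl.get_state(): the state, without advancing time (a new reading comes with each control period).
- eyes.get_image(name): name is "scene" or "side" or "wrist"; returns a dict with "color" (420x560x3 uint8, red, green, blue), "z_map" (420x560 float32, m along the optical axis (not along the pixel's ray), 0 where there is no reading), "fx", "fy", "cx", "cy" (pixels), "k1" (the pictures are not rectified: a ray, as slopes to the right and down, at radius r is drawn at 1 + k1 r^2 times it, then the intrinsics apply), "rvec" (rotation vector, rad) and "tvec" (3), from world to camera coordinates, as OpenCV has them. Camera axes: x right, y down, z forward; pixel columns grow to the right and rows downward; lengths in m; the calibration is good to about 2 mm. A picture is of the moment at which its call begins.
- ticket.finish_job(): hands the job in, once; it reports no verdict.
The state is a dict: "time_s": time; "joints": joint angles; "qd": joint speeds; "joint_efforts": joint torques, N m; "ee_pos": TCP position; "tcp_rot": TCP orientation; "force": force on the tool from outside, world axes, zero at the start; "torque": the same for the moment, N m; "gripper_width": finger opening in m.
Only numpy, scipy, OpenCV 4.12 (cv2) and the standard library are available. Lean on these libraries where they do the work, as an engineer would, in place of code of your own. Each camera call takes 0.05 s, during which the arm holds its last target.

TASK

Set the clip feeder's rate: push the orange lever on the grey control box away from its parked end, counting the clicks, and leave it resting in the third click without ever going past that. Then press the green start button on the yellow box all the way down and let it come back up. Only push and press with the fingers: do not pinch the lever, and leave the loose things on the bench where they are.

Things in the scene. Friction and masses are not known exactly. Their poses are not given: they have to be found in the camera images.
- rate_box: grey control box with a black top panel, 90 (its x) x 180 (its y) x 60 mm tall, fixed to the bench at any of several places and turned up to 0.6 rad. Origin: centre of its underside; z up. Its slot runs along its y; a white dot on the panel, on its -x side, marks the parked end (-y).
- lever (a joint): slide of the orange lever from the parked end towards the box's +y, m: 0 parked end, 0.080 far end. Starts at 0 to 0.010, before any click. Spring detents (clicks) at 0.030, 0.046, 0.062 (third), 0.078. About 7 N starts it over each ridge, fading to nothing at the crests (0.022, 0.038, 0.054, 0.070), past which the lever snaps ahead by itself and rests centred in the next click. Friction 1 N.
- lever_grip (a point): centre of the top face of the orange upright lever grip: a block 30 mm wide (box x), 14 mm thick (box y, the direction of sliding), from 10 mm above the box's top panel to 50 mm above it (this point, 110 mm above the bench). It moves with the lever; a white line crosses its top.
- start_top (a point): centre of the top of the round green push button, 34 mm diameter, on a yellow box 90 x 90 x 55 mm fixed to the bench; it is pressed straight down.
- start (a joint): how far the green button is pressed, m: 0 released, 0.006 fully down (5 N, springs back by itself).
- fitting: upright brass fitting, 26 mm diameter, 55 mm tall; loose bystander, origin at the centre of its underside
- offcut: aluminium profile offcut lying along its own x, 80 x 30 x 30 mm; loose bystander, origin at the centre of its underside
- clip_a: black plastic slot clip, 42 x 22 x 14 mm; loose bystander, origin at the centre of its underside
- clip_b: another black slot clip, 42 x 22 x 14 mm; loose bystander, origin at the centre of its underside
- jar: closed jar, 52 mm diameter, 70 mm tall; loose bystander, origin at the centre of its underside
- driver: screwdriver lying down, 190 mm long; loose bystander, origin at the centre of its underside (along its length x)
- cup: empty blue plastic cup, 64 mm across, 60 mm tall; loose bystander, origin at the centre of its underside
Not all that is in view belongs to the job. Of the things shaped like the part that bears start_top, the yellow one is meant.

How it is judged (in metres and radians):
On the way, in this order (a step that is already met when the one before it is completed fails the run):
1. the lever rests in the third click (value of joint lever between 0.058 and 0.066 m and velocity of joint lever between -0.01 and 0.01 m/s), for 0.3 s.
2. the green button is fully down (value of joint start above 0.005 m), for 0.02 s.
At the end, for the whole second after the job is handed in: the lever rests within 4 mm of the third click, the green button is up again, and the loose things are within 20 mm of where they stood (value of joint lever between 0.058 and 0.066 m and value of joint start below 0.0015 m and distance of each of fitting, offcut, clip_a, clip_b, jar, driver, cup from where it was at the start of the episode below 0.02 m); the robot touches nothing.
It fails at once if the lever went past the third click (more than 8 mm beyond it) (value of joint lever above 0.07 m).
It fails at once if the button was pressed before the lever was in the third click (value of joint start above 0.003 m and value of joint lever below 0.056 m).
It fails at once if the lever was pinched (pressed on both of its faces at once) (contact force between the fingers and lever_c0 above 1.5 N and contact force between the fingers and lever_c1 above 1.5 N).
It fails at once if a loose thing was shifted more than 20 mm, lifted or carried (distance of any of fitting, offcut, clip_a, clip_b, jar, driver, cup from where it was at the start of the episode above 0.02 m).
It also fails if it takes over 54 s, if anything falls off the work surface, if the arm or the gripper's body presses on something with over 40 N, if the wrist force passes 120 N, or if a joint passes its speed limit or range.

## Working session

There is one attempt and no reset: what is moved stays moved. The work goes in short steps, Python scripts to look and compute and a tool call to move; the robot and the scene stay as the last step left them, time stands still between calls to the robot, and variables do not carry over. Pictures are saved under pics/ and viewed, and the job is handed in when it is done.

Besides the shell and the picture viewer there is one more tool, called after "Request:" by a JSON object that holds its "name" and its "arguments", one argument or row to a line. carry_out: Moves the arm, as the interface text tells. Its arguments: {"type":"object","properties":{"motion":{"type":"array"},"jaw":{"type":"number"},"grip_force":{"type":"number"}},"required":["motion"]}

```bash
mkdir -p pics; ls
python3 - <<'E'
from workcell import ctrl, eyes, ticket
import cv2,numpy as np
s=ctrl.get_state();print(s)
for n in ["scene","side","wrist"]:
    im=eyes.get_image(n);cv2.imwrite(f"pics/{n}0.png",im["color"][:,:,::-1]);np.savez(f"{n}0.npz",**im)
    print(n,{k:im[k] for k in im if k not in("color","z_map")})
E
```

```text
pics
{'time_s': 0.0, 'joints': array([ 7.32921794e+01,  6.67362884e+00,  8.26361252e+01,  6.83759789e-06,
        9.07559203e+01, -2.16515350e+00]), 'qd': array([ 0.02112523, -0.00072621, -0.05113214, -0.14739114,  0.06350799,
        0.02593297]), 'joint_efforts': array([ 5.92854019e-03, -7.31922269e+01, -6.32525325e+01,  3.09515335e-04,
        5.96899597e-03,  2.69729225e-05]), 'ee_pos': array([0.16943553, 0.65317658, 0.2182639 ]), 'tcp_rot': array([[-9.67960912e-01,  2.51100706e-01, -3.29646090e-04],
       [ 2.51100919e-01,  9.67960290e-01, -1.09780793e-03],
       [ 4.34239793e-05, -1.14540960e-03, -9.99999343e-01]]), 'force': array([-0.29644943, -0.15165119, -0.47417415]), 'torque': array([-0.02282917,  0.05132151,  0.02746015]), 'gripper_width': 0.08553039188643417}
scene {'fx': 470.16832732835235, 'fy': 470.16832732835235, 'cx': 275.02999969715376, 'cy': 210.5814604422735, 'k1': -0.10396554137557083, 'rvec': array([ 0.96522892,  2.67321961, -0.7631834 ]), 'tvec': array([ 0.48218352, -0.22969324,  1.22647197])}
side {'fx': 424.3265430887285, 'fy': 424.3265430887285, 'cx': 279.0173254816567, 'cy': 206.9715815619412, 'k1': -0.06088097449368963, 'rvec': array([ 2.36790441, -0.35672984,  0.14885247]), 'tvec': array([-0.59254254,  0.15096737,  1.02239954])}
wrist {'fx': 328.7338807111959, 'fy': 328.7338807111959, 'cx': 279.4461358860494, 'cy': 211.68622633506288, 'k1': 0.02430368709097423, 'rvec': array([-2.28703459, -1.7700461 , -0.26587177]), 'tvec': array([-0.67531324, -0.03843936,  0.37997382])}
```

View pics/scene0.png

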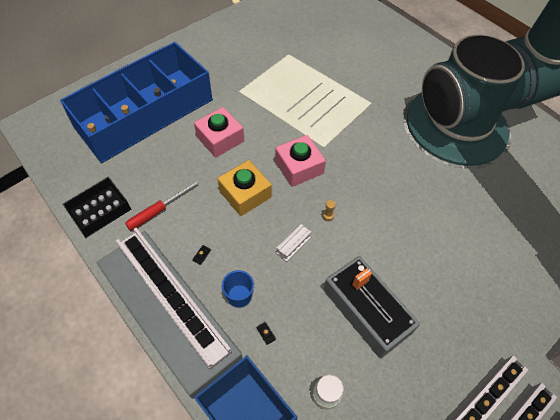

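View pics/side0.png

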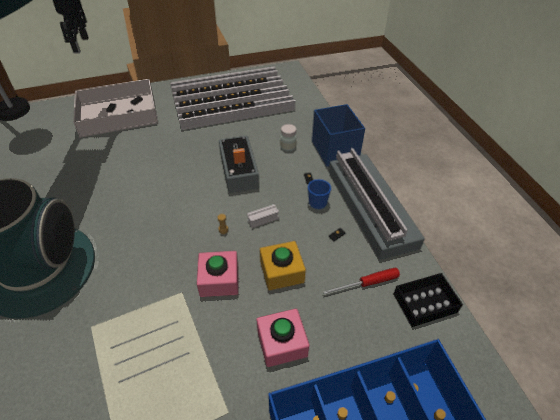

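View pics/wrist0.png

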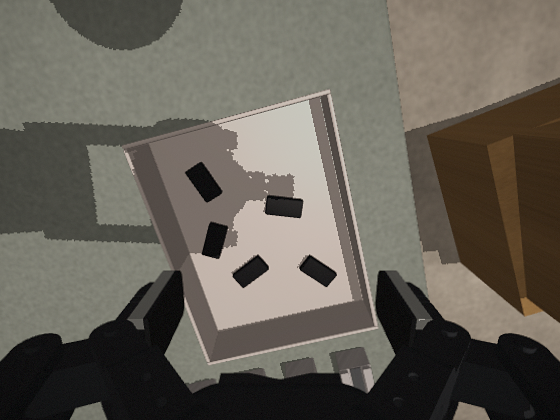

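The scene view shows the rate box at about (370,305) with the orange lever at (362,278), and the yellow box with its green button at (244,180). The side view shows the same box at (238,163) and the button at (283,256). Next I'll measure them.

```bash
cat > h.py <<'E'
import cv2,numpy as np
def load(n): return dict(np.load(n+".npz"))
def K(im): return np.array([[im["fx"],0,im["cx"]],[0,im["fy"],im["cy"]],[0,0,1.]])
def D(im): return np.array([float(im["k1"]),0,0,0])
def ray(im,p):
    u=cv2.undistortPoints(np.array(p,float).reshape(-1,1,2),K(im),D(im)).reshape(-1,2)
    R=cv2.Rodrigues(im["rvec"])[0];d=np.c_[u,np.ones(len(u))]@R
    return -R.T@im["tvec"],d
def plane(im,p,z):
    c,d=ray(im,p);return c+d*((z-c[2])/d[:,2])[:,None]
def proj(im,X): return cv2.projectPoints(np.array(X,float).reshape(-1,1,3),im["rvec"],im["tvec"],K(im),D(im))[0].reshape(-1,2)
def pts(im,m):
    v,u=np.nonzero(m&(im["z_map"]>0));un=cv2.undistortPoints(np.c_[u,v].astype(float).reshape(-1,1,2),K(im),D(im)).reshape(-1,2)
    R=cv2.Rodrigues(im["rvec"])[0];return (np.c_[un,np.ones(len(un))]*im["z_map"][v,u][:,None]-im["tvec"])@R
def hsv(im): return cv2.cvtColor(im["color"],cv2.COLOR_RGB2HSV)
E
python3 - <<'E'
from h import *
for n,box,gb in [("scene0",(310,250,430,360),(225,160,265,195)),("side0",(215,130,262,195),(268,240,300,272))]:
    im=load(n);h=hsv(im)
    def sub(b):
        m=np.zeros(h.shape[:2],bool);m[b[1]:b[3],b[0]:b[2]]=1;return m
    o=sub(box)&(h[...,0]>3)&(h[...,0]<20)&(h[...,1]>150)&(h[...,2]>90)
    P=pts(im,o);print(n,"orange",len(P),"zmax",P[:,2].max());T=P[P[:,2]>.104];print(" top",len(T),T.mean(0),T.min(0),T.max(0))
    g=sub(gb)&(h[...,0]>45)&(h[...,0]<85)&(h[...,1]>120)&(h[...,2]>40)
    P=pts(im,g);zt=np.percentile(P[:,2],95);T=P[P[:,2]>zt-.004];print(" green",len(P),zt,np.median(T[:,2]),T.mean(0),(T.min(0)+T.max(0))/2, T.max(0)-T.min(0))
    # black panel points z~0.06
    X=sub(box);P=pts(im,X);q=P[(abs(P[:,2]-.06)<.006)]
    r=cv2.minAreaRect((q[:,:2]*1000).astype(np.float32));print(" panel",len(q),r, cv2.boxPoints(r).round().tolist())
    w=sub(box)&(h[...,1]<40)&(h[...,2]>190);k,l,st,c=cv2.connectedComponentsWithStats(w.astype(np.uint8))
    for i in range(1,k): print("  white",st[i,4],c[i],plane(im,[c[i]],.06)[0].round(4))
    x0,y0,x1,y1=box
    cv2.imwrite(f"pics/{n}_box.png",cv2.resize(im["color"][y0:y1,x0:x1,::-1],None,fx=5,fy=5,interpolation=2))
E
```

```text
scene0 orange 191 zmax 0.11340207897470793
 top 91 [0.55680234 0.16760204 0.10966029] [0.54116088 0.15901829 0.10444297] [0.57040521 0.17489443 0.11340208]
 green 179 0.07964859524072324 0.07764513168356704 [ 0.57166155 -0.17610649  0.07771858] [ 0.57163026 -0.1771129   0.0782682 ] [0.03218553 0.03055731 0.00519736]
 panel 3853 ((558.6644897460938, 205.48092651367188), (181.3619384765625, 92.09236145019531), 85.44314575195312) [[506.0, 119.0], [597.0, 111.0], [612.0, 292.0], [520.0, 300.0]]
  white 3 [358.66666667 262.33333333] [0.5195 0.1313 0.06  ]
  white 24 [360.66666667 267.875     ] [0.5252 0.1426 0.06  ]
  white 16 [363.8125 273.75  ] [0.5295 0.1557 0.06  ]
  white 3 [335.33333333 278.66666667] [0.5805 0.1269 0.06  ]
  white 1 [391. 319.] [0.5566 0.2554 0.06  ]
  white 2 [411.  321.5] [0.5309 0.2838 0.06  ]
  white 5 [386.8 340.6] [0.5931 0.2791 0.06  ]
side0 orange 117 zmax 0.11173924786970581
 top 33 [0.55281887 0.1568662  0.10779453] [0.53968745 0.15190713 0.10402769] [0.56810044 0.16479802 0.11173925]
 green 140 0.07956898208296483 0.07771342668507776 [ 0.57091152 -0.18277069  0.07772804] [ 0.57148603 -0.18337946  0.07840516] [0.03011539 0.0304088  0.00556317]
 panel 1102 ((557.2354125976562, 200.22433471679688), (181.08767700195312, 90.2355728149414), 86.00773620605469) [[506.0, 113.0], [596.0, 107.0], [609.0, 287.0], [519.0, 294.0]]
```

View pics/scene0_box.png

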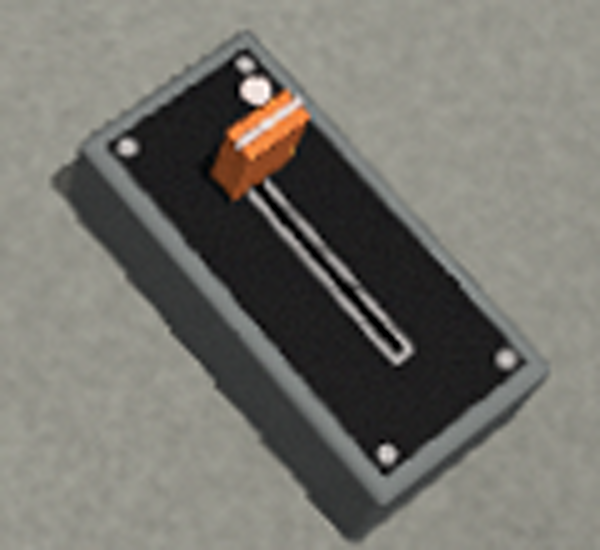

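View pics/side0_box.png

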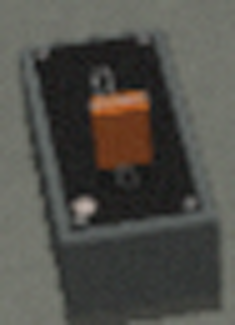

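The scene crop shows the dot beside the lever at the far-left end (256,90), with the slot running to (400,355). The box is turned about -0.08 rad, and the lever slides roughly along world +y. I'll close the jaws and move to hover behind the lever.

Request:
{"name": "carry_out", "arguments": {
  "motion": [
    [[50,-60,20],[0,0,-0.17]],
    [[95,-110,40],[0,0,-0.34]],
    [[135,-160,50],[0,0,-0.51]],
    [[170,-210,60],[0,0,-0.68]],
    [[205,-260,60],[0,0,-0.8]]
  ],
  "jaw": 0,
  "grip_force": 40
}}

```text
time_s: 0.78
ee_pos: [0.3606, 0.4125, 0.2783]
tcp_rot: [[-0.49, 0.872, 0.001], [0.872, 0.49, 0.001], [0.0, 0.001, -1.0]]
force: [0.4, 0.5, -0.1]
gripper_width: 0.0002
```

Request:
{"name": "carry_out", "arguments": {
  "motion": [
    [[40,-60,0],[0,0,-0.15]],
    [[80,-120,0],[0,0,-0.3]],
    [[115,-180,0],[0,0,-0.45]],
    [[145,-240,0],[0,0,-0.6]],
    [[160,-300,0],[0,0,-0.6]]
  ]
}}

```text
time_s: 1.4
ee_pos: [0.511, 0.14, 0.2774]
tcp_rot: [[0.085, 0.996, -0.0], [0.996, -0.085, -0.0], [-0.0, -0.0, -1.0]]
force: [1.2, 0.0, 0.3]
gripper_width: -0.0002
```

Request:
{"name": "carry_out", "arguments": {
  "motion": [
    [[5,-50,0],[0,0,0]],
    [[5,-50,0],[0,0,0]]
  ]
}}

```text
time_s: 1.65
ee_pos: [0.5156, 0.0892, 0.2775]
tcp_rot: [[0.087, 0.996, -0.0], [0.996, -0.087, -0.0], [-0.0, -0.0, -1.0]]
force: [-0.2, 0.6, -0.2]
gripper_width: 0.0001
```

Run:
```python
from workcell import ctrl, eyes
import cv2
from h import *
s=ctrl.get_state();print(s["time_s"],s["ee_pos"],s["tcp_rot"].round(3),s["force"],s["joints"])
for n in ["wrist","scene","side"]:
    im=eyes.get_image(n);cv2.imwrite(f"pics/{n}1.png",im["color"][:,:,::-1]);np.savez(f"{n}1.npz",**im)
im=load("wrist1");R=cv2.Rodrigues(im["rvec"])[0];print("cam",-R.T@im["tvec"],R[2])
```

```text
1.65 [0.51561838 0.08921583 0.27752516] [[ 0.087  0.996 -0.   ]
 [ 0.996 -0.087 -0.   ]
 [-0.    -0.    -1.   ]] [-0.17669769  0.5528745  -0.20407196] [ 7.03581709e+00 -1.29295377e+01  9.60139729e+01 -2.17818523e-02
  9.69279800e+01  1.20165089e+01]
cam [0.52251799 0.1653493  0.43271073] [-0.02692153 -0.29544256 -0.95498111]
```

View pics/wrist1.png

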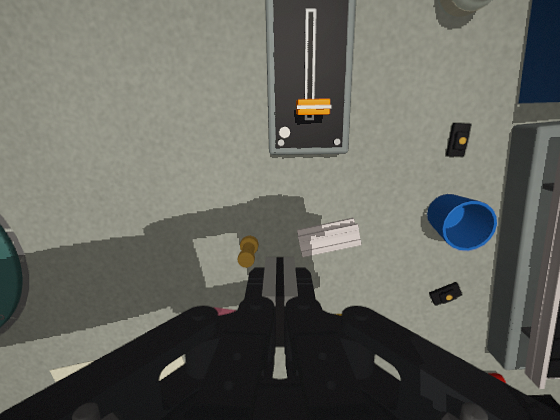

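View pics/side1.png

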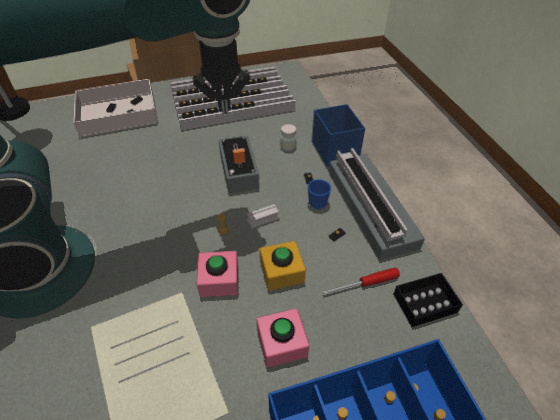

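The wrist view shows the lever top at (314,106), the dot at (284,132) and the box's lower edge at row 155. The fingertips are near (280,270). I'll measure from the wrist camera.

Run:
```python
from h import *
im=load("wrist1");h=hsv(im)
m=np.zeros(h.shape[:2],bool);m[0:160,260:360]=1
o=m&(h[...,0]>3)&(h[...,0]<25)&(h[...,1]>120)&(h[...,2]>90)
P=pts(im,o);T=P[P[:,2]>.103];print("top",len(T),T.mean(0),T.min(0),T.max(0))
v,u=np.nonzero(o);q=plane(im,np.c_[u,v],.11);print("u",u.min(),u.max(),"v",v.min(),v.max(),q.min(0),q.max(0))
w=m&(h[...,1]<60)&(h[...,2]>170);k,l,st,c=cv2.connectedComponentsWithStats(w.astype(np.uint8))
for i in range(1,k):
    if st[i,4]>4: print("  white",st[i],c[i],plane(im,[c[i]],.06)[0].round(4),plane(im,[c[i]],.11)[0].round(4))
P=pts(im,m);q=P[(abs(P[:,2]-.06)<.006)];print(len(q),q.min(0),q.max(0))
for y in (20,60,100,140): 
    r=im["color"][y,262:360].astype(int).sum(1);print(y,r.tolist()[:22],r.tolist()[70:])
cv2.imwrite("pics/w1c.png",cv2.resize(im["color"][0:160,250:370,::-1],None,fx=5,fy=5,interpolation=2)[-600:])
for n,x in (("scene1",0),("side1",0)):
    i2=load(n);print(n,proj(i2,[[.5557,.163,.11],[.5716,-.18,.0775]]))
print(proj(im,[[.5557,.163,.11]]))
```

```text
top 378 [0.55394417 0.16507551 0.11026978] [0.53852494 0.15720844 0.10415291] [0.56876841 0.17285228 0.11227761]
u 296 330 v 98 114 [0.53730556 0.15722814 0.11      ] [0.56950324 0.17299971 0.11      ]
  white [305   9  11  90 395] [309.69113924  51.14683544] [0.5579 0.2191 0.06  ] [0.5531 0.2119 0.11  ]
  white [297 105  34   4 113] [313.46017699 106.59292035] [0.5588 0.165  0.06  ] [0.5539 0.165  0.11  ]
  white [279 127  11  11  91] [284.18681319 131.93406593] [0.5252 0.1413 0.06  ] [0.5248 0.1445 0.11  ]
  white [334 139   6   6  27] [336.74074074 141.40740741] [0.5825 0.126  0.06  ] [0.5745 0.1313 0.11  ]
  white [278 140   6   6  28] [280.67857143 142.32142857] [0.5204 0.1305 0.06  ] [0.5207 0.1351 0.11  ]
12505 [0.50628574 0.11224421 0.05440567] [0.60543122 0.26883095 0.06439861]
20 [417, 419, 413, 358, 251, 344, 390, 426, 427, 429, 432, 375, 176, 193, 195, 198, 195, 194, 191, 197, 193, 193] [183, 183, 184, 179, 183, 183, 181, 180, 176, 179, 177, 175, 176, 174, 170, 234, 360, 415, 408, 409, 394, 357, 313, 343, 433, 431, 424, 419]
60 [420, 427, 430, 431, 357, 282, 357, 398, 438
[... 179 characters left out ...]
37, 434, 425, 421, 415, 415]
100 [439, 441, 445, 450, 451, 375, 285, 359, 390, 433, 429, 431, 437, 155, 176, 175, 182, 182, 179, 178, 183, 177] [164, 169, 175, 171, 167, 163, 163, 164, 169, 167, 163, 151, 263, 404, 417, 416, 401, 377, 297, 407, 432, 438, 439, 438, 437, 436, 434, 425]
140 [445, 442, 433, 435, 438, 441, 374, 296, 352, 394, 423, 418, 423, 221, 138, 142, 244, 605, 589, 589, 589, 381] [139, 37, 481, 581, 575, 571, 578, 596, 211, 114, 269, 411, 406, 407, 393, 372, 321, 422, 430, 433, 437, 436, 431, 424, 424, 423, 428, 436]
scene1 [[361.40395655 273.59650681]
 [242.8089191  174.00256227]]
side1 [[239.08847064 150.02280319]
 [282.16072466 251.72167385]]
[[315.47358104 108.69059809]]
```

View pics/w1c.png

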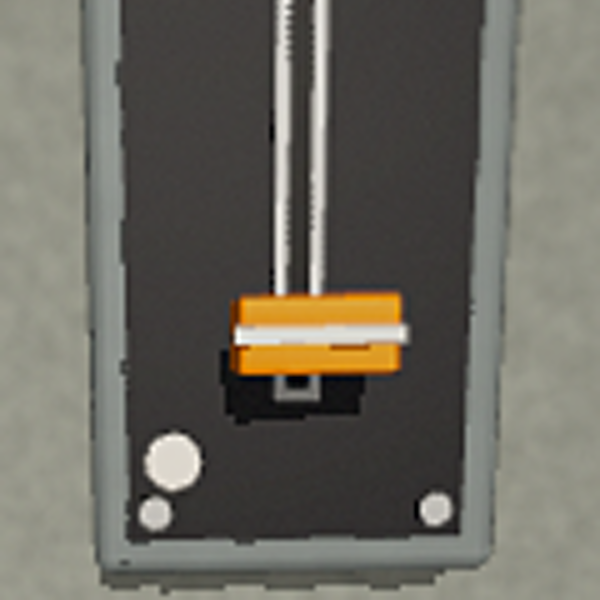

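Request:
{"name": "carry_out", "arguments": {
  "motion": [
    [[18,14,-50],[0,0,0]],
    [[34,28,-100],[0,0,0]],
    [[35,28,-140],[0,0,0]],
    [[35,28,-165],[0,0,0]],
    [[35,28,-165],[0,0,0]]
  ]
}}

```text
time_s: 2.42
ee_pos: [0.5492, 0.1211, 0.1108]
tcp_rot: [[0.081, 0.997, -0.003], [0.997, -0.081, -0.0], [-0.001, -0.003, -1.0]]
force: [0.2, -0.2, 1.0]
gripper_width: -0.0001
```

```bash
cat > w.py <<'E'
import sys
from workcell import ctrl, eyes
from h import *
t=sys.argv[1]
s=ctrl.get_state();print(s["time_s"],s["ee_pos"].round(4),s["force"].round(2))
im=eyes.get_image("wrist");np.savez(f"wrist{t}.npz",**im);h=hsv(im)
o=(h[...,0]>5)&(h[...,0]<22)&(h[...,1]>120)&(h[...,2]>90)
k,l,st,c=cv2.connectedComponentsWithStats(o.astype(np.uint8))
for i in range(1,k):
    if st[i,4]>60:
        P=pts(im,l==i);T=P[P[:,2]>.1]
        if len(T)>20: print("lever top",len(T),T.mean(0).round(4),T.min(0).round(4),T.max(0).round(4))
cv2.imwrite(f"pics/wrist{t}.png",im["color"][:,:,::-1])
E
python3 w.py 2
```

```text
2.425 [0.5492 0.1211 0.1108] [ 0.23 -0.23  1.04]
lever top 922 [0.5546 0.17   0.1091] [0.5395 0.1656 0.1   ] [0.5694 0.1733 0.1119]
lever top 594 [0.5535 0.1608 0.1103] [0.5391 0.1575 0.1082] [0.5684 0.1642 0.1121]
```

View pics/wrist2.png

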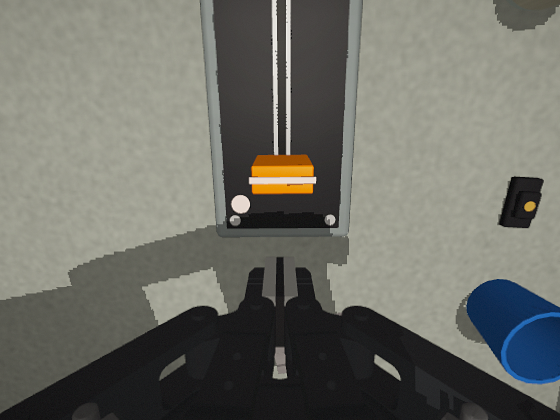

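The lever sits straight ahead of the closed fingers, with its near edge at (282,193) and the fingers centred at u=280. I'll advance to near contact.

Request:
{"name": "carry_out", "arguments": {
  "motion": [
    [[0.5,6,0],[0,0,0]],
    [[1,12,0],[0,0,0]],
    [[1.5,18,0],[0,0,0]],
    [[1.5,22,0],[0,0,0]],
    [[1.5,22,0],[0,0,0]]
  ]
}}

```text
time_s: 3.1
ee_pos: [0.5518, 0.1423, 0.1127]
tcp_rot: [[0.083, 0.997, -0.0], [0.997, -0.083, 0.0], [0.0, -0.0, -1.0]]
force: [-0.3, 0.3, -0.1]
gripper_width: 0.0003
```

Request:
{"name": "carry_out", "arguments": {
  "motion": [
    [[0.2,2,0],[0,0,0]],
    [[0.3,4,0],[0,0,0]],
    [[0.4,6,0],[0,0,0]],
    [[0.4,6,0],[0,0,0]]
  ]
}}

```text
time_s: 3.6
ee_pos: [0.5523, 0.1481, 0.1127]
tcp_rot: [[0.083, 0.997, 0.0], [0.997, -0.083, -0.0], [-0.0, 0.0, -1.0]]
force: [0.2, -0.5, 1.0]
gripper_width: -0.0002
```

```bash
python3 w.py 3
```

```text
3.6 [0.5523 0.1481 0.1127] [ 0.15 -0.49  0.97]
lever top 948 [0.5547 0.1703 0.1085] [0.5396 0.1655 0.1001] [0.5693 0.1739 0.112 ]
lever top 481 [0.5535 0.161  0.1103] [0.5391 0.1578 0.1087] [0.5687 0.1643 0.1122]
```

Request:
{"name": "carry_out", "arguments": {
  "motion": [
    [[0.1,2,0],[0,0,0]],
    [[0.2,3,0],[0,0,0]],
    [[0.2,3,0],[0,0,0]]
  ]
}}

```text
time_s: 4.03
ee_pos: [0.5525, 0.1511, 0.1127]
tcp_rot: [[0.083, 0.997, -0.0], [0.997, -0.083, -0.0], [-0.0, -0.0, -1.0]]
force: [0.0, -0.8, -0.5]
gripper_width: 0.0003
```

Request:
{"name": "carry_out", "arguments": {
  "motion": [
    [[0.1,2,0],[0,0,0]],
    [[0.2,3,0],[0,0,0]],
    [[0.2,3,0],[0,0,0]]
  ]
}}

```text
time_s: 4.4
ee_pos: [0.5527, 0.1541, 0.1126]
tcp_rot: [[0.083, 0.997, -0.0], [0.997, -0.083, -0.0], [-0.0, -0.0, -1.0]]
force: [0.1, -0.2, 0.1]
gripper_width: -0.0001
```

```bash
python3 w.py 4
```

```text
4.4 [0.5527 0.1541 0.1126] [ 0.07 -0.2   0.1 ]
lever top 970 [0.5546 0.1704 0.1084] [0.5396 0.1654 0.1   ] [0.5694 0.1735 0.1118]
lever top 456 [0.5539 0.1609 0.1103] [0.5391 0.1574 0.1087] [0.5688 0.1643 0.112 ]
```

View pics/wrist4.png

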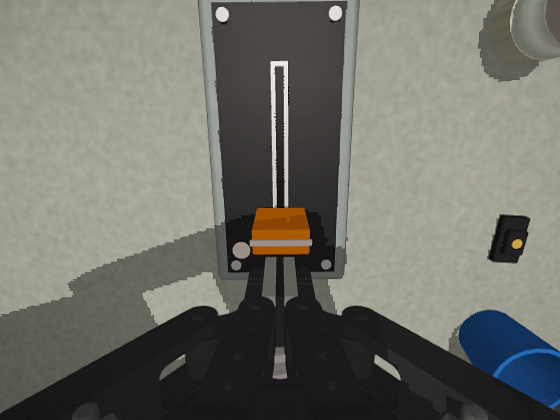

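Run:
```python
from workcell import eyes
from h import *
for n,(x0,y0,x1,y1) in (("scene",(290,190,430,360)),("side",(180,60,290,200))):
    im=eyes.get_image(n);np.savez(n+"4.npz",**im);cv2.imwrite(f"pics/{n}4.png",cv2.resize(im["color"][y0:y1,x0:x1,::-1],None,fx=3.5,fy=3.5,interpolation=2))
im=load("wrist4");m=np.zeros((420,560),bool);m[240:300,240:320]=1
h=hsv(im);m&=h[...,2]<70
P=pts(im,m);P=P[(P[:,2]<.16)&(P[:,2]>.07)];print(len(P),P.min(0),P.max(0));
for a in np.arange(.07,.16,.01):
    q=P[abs(P[:,2]-a-.005)<.005]
    if len(q):print(a,len(q),q.min(0),q.max(0))
```

```text
1200 [0.5399125  0.16018886 0.12885688] [0.56695424 0.16691086 0.15994084]
0.11999999999999998 4 [0.5521297  0.16545615 0.12885688] [0.55490079 0.16561544 0.12986356]
0.12999999999999998 329 [0.54005631 0.16036747 0.13000579] [0.56689641 0.16691086 0.13998091]
0.13999999999999996 464 [0.5399125  0.16018886 0.14000014] [0.56695424 0.16659656 0.14996226]
0.14999999999999997 403 [0.53997428 0.1602003  0.15000582] [0.56693979 0.16688271 0.15994084]
```

View pics/scene4.png

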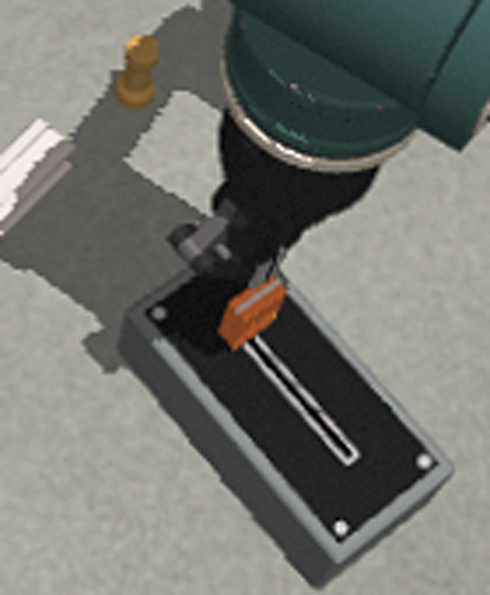

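View pics/side4.png

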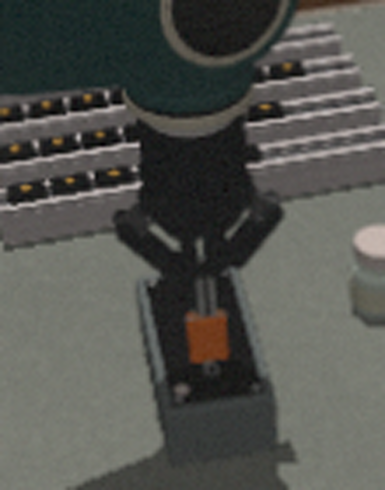

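Run:
```python
from h import *
for n,o in (("scene4",(290,190)),("side4",(180,60)),("wrist4",(0,0))):
    im=load(n);R=cv2.Rodrigues(im["rvec"])[0];print(n,"cam",(-R.T@im["tvec"]).round(3),"fwd",R[2].round(3))
    X=[[.5545,.1645,.11],[.5527,.1541,.0876],[.5527,.1541,.1126],[.5527,.1541,.25],[.5536,.165,.0876]]
    p=proj(im,X);print(p.round(1).tolist(),"crop",((p-o)*(3.5 if o[0] else 1)).round().tolist())
```

```text
scene4 cam [0.92  0.334 0.912] fwd [-0.348 -0.402 -0.847]
[[362.4, 273.8], [357.3, 274.3], [359.4, 268.7], [373.3, 232.8], [360.9, 278.6]] crop [[253.0, 293.0], [235.0, 295.0], [243.0, 276.0], [291.0, 150.0], [248.0, 310.0]]
side4 cam [ 0.386 -0.736  0.853] fwd [ 0.207  0.651 -0.73 ]
[[238.5, 149.8], [239.3, 158.5], [238.7, 151.5], [235.3, 108.7], [238.7, 156.0]] crop [[205.0, 314.0], [208.0, 345.0], [206.0, 320.0], [194.0, 170.0], [205.0, 336.0]]
wrist4 cam [0.559 0.23  0.268] fwd [-0.026 -0.295 -0.955]
[[281.1, 242.8], [279.4, 244.6], [279.3, 263.5], [277.6, 810.9], [279.4, 227.3]] crop [[281.0, 243.0], [279.0, 245.0], [279.0, 264.0], [278.0, 811.0], [279.0, 227.0]]
```

The views disagree with the stated geometry. In the side view the full orange face is visible below the fingers, so the tips end around the lever top, higher than expected. I'll check the tip height in the earlier unobstructed views.

Run:
```python
from h import *
from workcell import ctrl
s=ctrl.get_state();print(s["joints"],s["ee_pos"])
for t,e in (("1",(.5156,.0892,.2775)),("2",(.5492,.1211,.1108)),("3",(.5523,.1481,.1127))):
    im=load("wrist"+t);z=im["z_map"];m=np.zeros((420,560),bool);m[235:300,240:320]=1
    m&=(z<.2)&(z>0)
    P=pts(im,m);v,u=np.nonzero(m);d=P-np.array(e)
    for r in range(v.min(),v.min()+24,3):
        k=v==r; print(t,r,u[k].min(),u[k].max(),z[r,u[k]].min().round(4),z[r,u[k]].max().round(4),(d[k].min(0)*1000).round(1),(d[k].max(0)*1000).round(1))
im=load("wrist2");cv2.imwrite("pics/w2c.png",cv2.resize(im["color"][230:320,220:340,::-1],None,fx=6,fy=6,interpolation=2))
```

```text
[ 1.30229278e+01 -3.16937231e+00  1.02599838e+02  1.14821557e-03
  8.05709147e+01  1.77770327e+01] [0.55266712 0.15400553 0.1126605 ]
1 257 266 293 0.15 0.1525 [-5.  10.9 15.8] [ 7.3 12.5 18.1]
1 260 265 294 0.1467 0.1492 [-5.3 10.7 19.2] [ 7.7 12.7 21.5]
1 263 265 294 0.1436 0.1461 [-5.2 11.  22.5] [ 7.5 12.8 24.8]
1 266 265 294 0.1407 0.1434 [-5.2 11.1 25.3] [ 7.4 12.6 27.7]
1 269 252 307 0.1385 0.1491 [-11.6   6.4  20.5] [13.1 12.6 30.1]
1 272 249 310 0.1357 0.1468 [-12.6   6.1  23. ] [14.3 13.  33. ]
1 275 249 310 0.1325 0.1439 [-12.5   6.4  26. ] [14.  12.6 36.3]
1 278 248 311 0.1298 0.1416 [-12.5   6.2  28.4] [14.1 13.2 39. ]
2 257 266 293 0.1497 0.1525 [-5.1 10.6 15.8] [ 7.4 12.7 18.4]
2 260 265 294 0.1463 0.1494 [-5.3 10.8 19.1] [ 7.7 12.7 21.9]
2 263 265 294 0.1436 0.1465 [-5.2 11.1 22.1] [ 7.6 12.5 24.7]
2 266 265 294 0.1413 0.1433 [-5.  10.9 25.4] [ 7.5 12.5 27.2]
2 269 252 307 0.1382 0.1498 [-11.7   6.4  20. ] [13.2 12.9 30.4]
2 272 249 310 0.1358 0.1464 [-12.5   6.6  23.4] [14.3 12.4 33. ]
2 275 249 310 0.1322 0.1441 [-12.3   6.2  25.8] [14.1 13.4 36.6]
2 278 248 311 0.1312 0.1421 [-12.5   6.3  28.1] [14.3 12.7 37.8]
3 235 252 309 0.1675 0.1702 [-12.7  13.3  -3.8] [16.4 16.2 -1.2]
3 238 252 309 0.1679 0.1704 [-12.9  11.9  -3.5] [16.3 14.7 -1.2]
3 241 252 309 0.1683 0.171 [-13.    9.9  -3.6] [16.2 13.  -1.1]Traceback (most recent call last):
  File "<stdin>", line 9, in <module>
    return umr_minimum(a, axis, None, out, keepdims, initial, where)
ValueError: zero-size array to reduction operation minimum which has no identity
```

The tips measure about 16 mm above the reported TCP, where the text says 25 mm below. They are hovering over the lever, which explains the missing contact. I'll trust the measurement: back off, lower about 40 mm while watching the force, and check with pictures.

Request:
{"name": "carry_out", "arguments": {
  "motion": [
    [[-0.6,-8,0],[0,0,0]],
    [[-1.3,-16,0],[0,0,0]],
    [[-1.8,-23,0],[0,0,0]],
    [[-1.8,-23,-8],[0,0,0]],
    [[-1.8,-23,-16],[0,0,0]]
  ]
}}

```text
time_s: 5.18
ee_pos: [0.5508, 0.1309, 0.0959]
tcp_rot: [[0.083, 0.997, -0.0], [0.997, -0.083, -0.0], [-0.0, -0.0, -1.0]]
force: [0.4, 0.4, -1.2]
gripper_width: 0.0001
```

Request:
{"name": "carry_out", "arguments": {
  "motion": [
    [[0,0,-8],[0,0,0]],
    [[0,0,-16],[0,0,0]],
    [[0,0,-23],[0,0,0]],
    [[0,0,-23],[0,0,0]]
  ]
}}

```text
time_s: 5.68
ee_pos: [0.5506, 0.131, 0.073]
tcp_rot: [[0.083, 0.997, -0.001], [0.997, -0.083, -0.0], [-0.0, -0.001, -1.0]]
force: [0.1, -0.6, -0.3]
gripper_width: 0.0003
```

```bash
python3 w.py 5
python3 - <<'E'
from workcell import eyes
from h import *
L=[]
for n,(x0,y0,x1,y1) in (("scene",(310,220,430,360)),("side",(190,80,290,200))):
    im=eyes.get_image(n);np.savez(n+"5.npz",**im);L.append(cv2.resize(im["color"][y0:y1,x0:x1,::-1],(390,450),interpolation=2))
cv2.imwrite("pics/ss5.png",np.hstack(L))
E
```

```text
5.675 [0.5506 0.131  0.073 ] [ 0.06 -0.63 -0.29]
lever top 1668 [0.5546 0.1702 0.1087] [0.5394 0.1655 0.1   ] [0.5694 0.1735 0.112 ]
lever top 840 [0.5539 0.1609 0.1103] [0.539  0.1575 0.1085] [0.569  0.1643 0.1121]
```

View pics/ss5.png

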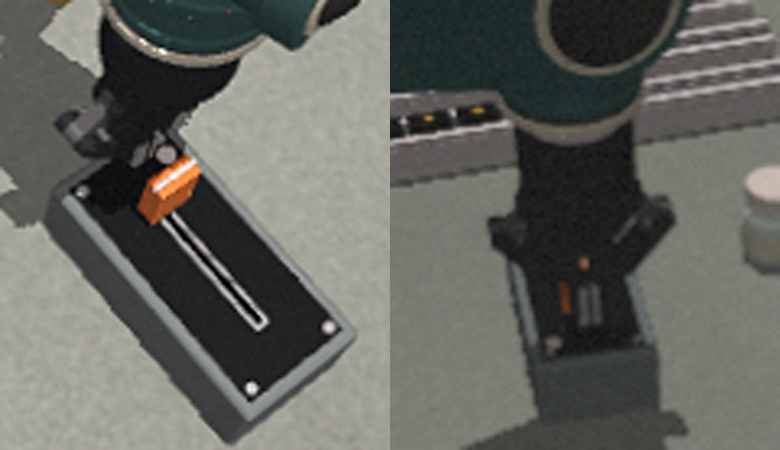

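View pics/wrist5.png

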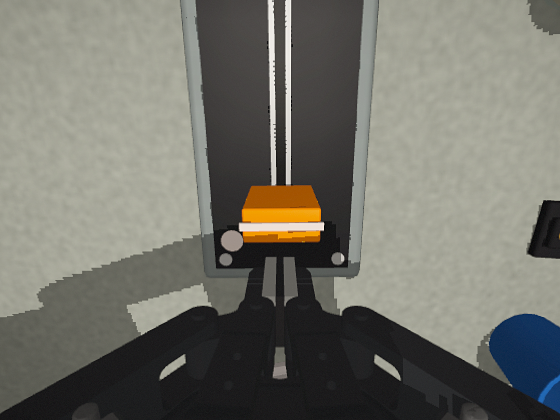

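Now the side view shows the fingers in front of the lever, down beside it. Advancing to contact.

Request:
{"name": "carry_out", "arguments": {
  "motion": [
    [[0.4,5,0],[0,0,0]],
    [[0.8,9,0],[0,0,0]],
    [[1,12,0],[0,0,0]],
    [[1,12,0],[0,0,0]]
  ]
}}

```text
time_s: 6.32
ee_pos: [0.5519, 0.1433, 0.0737]
tcp_rot: [[0.083, 0.997, -0.0], [0.997, -0.083, 0.0], [0.0, -0.0, -1.0]]
force: [-0.6, -1.3, -0.1]
gripper_width: -0.0
```

Request:
{"name": "carry_out", "arguments": {
  "motion": [
    [[0.1,2,0],[0,0,0]],
    [[0.3,4,0],[0,0,0]],
    [[0.4,5,0],[0,0,0]],
    [[0.4,5,0],[0,0,0]]
  ]
}}

```text
time_s: 6.82
ee_pos: [0.5523, 0.1481, 0.0736]
tcp_rot: [[0.083, 0.997, -0.0], [0.997, -0.083, 0.0], [0.0, -0.0, -1.0]]
force: [0.4, -0.1, 1.4]
gripper_width: -0.0001
```

```bash
python3 w.py 6
```

```text
6.825 [0.5523 0.1481 0.0736] [ 0.43 -0.1   1.38]
lever top 1691 [0.5548 0.1722 0.1082] [0.5396 0.1669 0.1   ] [0.5696 0.1754 0.112 ]
lever top 759 [0.5537 0.1624 0.1101] [0.5392 0.1564 0.1018] [0.5687 0.1662 0.1124]
```

Contact made: the lever moved about 2 mm. Now pushing gently and watching for clicks.

Request:
{"name": "carry_out", "arguments": {
  "motion": [
    [[0.2,2,0],[0,0,0]],
    [[0.4,4,0],[0,0,0]],
    [[0.5,6,0],[0,0,0]],
    [[0.5,6,0],[0,0,0]]
  ]
}}

```text
time_s: 7.38
ee_pos: [0.5528, 0.1542, 0.0737]
tcp_rot: [[0.083, 0.997, 0.0], [0.997, -0.083, 0.0], [0.0, 0.0, -1.0]]
force: [0.5, -0.7, -0.8]
gripper_width: 0.0001
```

Request:
{"name": "carry_out", "arguments": {
  "motion": [
    [[0.2,2,0],[0,0,0]],
    [[0.3,4,0],[0,0,0]],
    [[0.3,4,0],[0,0,0]]
  ]
}}

```text
time_s: 7.75
ee_pos: [0.5531, 0.1582, 0.0737]
tcp_rot: [[0.083, 0.997, 0.0], [0.997, -0.083, 0.0], [0.0, 0.0, -1.0]]
force: [0.1, 0.0, -0.2]
gripper_width: -0.0001
```

Request:
{"name": "carry_out", "arguments": {
  "motion": [
    [[0.2,2,0],[0,0,0]],
    [[0.3,3,0],[0,0,0]],
    [[0.3,3,0],[0,0,0]]
  ]
}}

```text
time_s: 8.12
ee_pos: [0.5533, 0.1606, 0.0737]
tcp_rot: [[0.083, 0.997, -0.0], [0.997, -0.083, -0.001], [-0.001, -0.0, -1.0]]
force: [-1.8, -4.9, 1.8]
gripper_width: -0.0002
```

```bash
python3 w.py 7
```

```text
8.125 [0.5533 0.1606 0.0737] [-1.8  -4.86  1.81]
lever top 1667 [0.5557 0.1847 0.1082] [0.5407 0.1793 0.1   ] [0.5704 0.1877 0.1122]
lever top 778 [0.555  0.1748 0.11  ] [0.5402 0.1668 0.1014] [0.5698 0.1785 0.1123]
```

Request:
{"name": "carry_out", "arguments": {
  "motion": [
    [[0.2,2,0],[0,0,0]],
    [[0.3,4,0],[0,0,0]],
    [[0.3,4,0],[0,0,0]]
  ]
}}

```text
time_s: 8.55
ee_pos: [0.5536, 0.165, 0.0737]
tcp_rot: [[0.083, 0.997, -0.0], [0.997, -0.083, -0.0], [-0.0, -0.0, -1.0]]
force: [-1.3, -1.4, 1.9]
gripper_width: -0.0
```

Request:
{"name": "carry_out", "arguments": {
  "motion": [
    [[0.1,1,0],[0,0,0]],
    [[0.2,2,0],[0,0,0]],
    [[0.2,3,0],[0,0,0]],
    [[0.2,4,0],[0,0,0]],
    [[0.3,4,0],[0,0,0]]
  ]
}}

```text
time_s: 9.18
ee_pos: [0.554, 0.1692, 0.0737]
tcp_rot: [[0.083, 0.997, 0.0], [0.997, -0.083, 0.0], [0.0, 0.0, -1.0]]
force: [0.9, -0.3, 0.3]
gripper_width: -0.0001
```

```bash
python3 w.py 8
```

```text
9.175 [0.554  0.1692 0.0737] [ 0.9  -0.3   0.33]
lever top 1665 [0.5564 0.1962 0.1083] [0.5414 0.1913 0.1   ] [0.5714 0.1993 0.1122]
lever top 787 [0.5555 0.1866 0.1102] [0.5408 0.1803 0.1027] [0.5706 0.1903 0.1123]
```

First click seen: the lever jumped ahead of the finger, with its far edge at y=0.1993. On to the second.

Request:
{"name": "carry_out", "arguments": {
  "motion": [
    [[0.2,2,0],[0,0,0]],
    [[0.4,4,0],[0,0,0]],
    [[0.5,6,0],[0,0,0]],
    [[0.6,7,0],[0,0,0]],
    [[0.6,7,0],[0,0,0]]
  ]
}}

```text
time_s: 9.85
ee_pos: [0.5545, 0.1759, 0.0737]
tcp_rot: [[0.083, 0.997, -0.0], [0.997, -0.083, -0.0], [-0.0, -0.0, -1.0]]
force: [-0.4, -1.5, 1.0]
gripper_width: 0.0002
```

```bash
python3 w.py 9
```

```text
9.85 [0.5545 0.1759 0.0737] [-0.42 -1.46  1.01]
lever top 1682 [0.5568 0.2    0.1082] [0.5416 0.1947 0.1   ] [0.5716 0.2032 0.1119]
lever top 781 [0.556  0.1901 0.11  ] [0.5411 0.1827 0.1012] [0.571  0.194  0.1121]
```

Request:
{"name": "carry_out", "arguments": {
  "motion": [
    [[0.1,2,0],[0,0,0]],
    [[0.3,4,0],[0,0,0]],
    [[0.5,6,0],[0,0,0]],
    [[0.5,6,0],[0,0,0]]
  ]
}}

```text
time_s: 10.4
ee_pos: [0.5551, 0.1822, 0.0737]
tcp_rot: [[0.083, 0.997, 0.0], [0.997, -0.083, 0.0], [0.0, -0.0, -1.0]]
force: [-0.6, -0.0, 1.3]
gripper_width: 0.0
```

```bash
python3 w.py 10
```

```text
10.4 [0.5551 0.1822 0.0737] [-0.58 -0.03  1.26]
lever top 1690 [0.5573 0.2063 0.1082] [0.5421 0.2014 0.1   ] [0.5721 0.2095 0.1119]
lever top 757 [0.5563 0.1965 0.1101] [0.5414 0.1903 0.1015] [0.5714 0.2    0.1119]
```

Request:
{"name": "carry_out", "arguments": {
  "motion": [
    [[0,0.5,0],[0,0,0]],
    [[0.1,1,0],[0,0,0]],
    [[0.1,1,0],[0,0,0]]
  ]
}}

```text
time_s: 10.82
ee_pos: [0.5552, 0.1831, 0.0736]
tcp_rot: [[0.083, 0.997, -0.0], [0.997, -0.083, 0.0], [0.0, -0.0, -1.0]]
force: [-0.0, -1.9, -0.6]
gripper_width: 0.0002
```

```bash
python3 w.py 11
```

```text
10.825 [0.5552 0.1831 0.0736] [-0.02 -1.85 -0.63]
lever top 1688 [0.5574 0.2072 0.1082] [0.5421 0.2022 0.1   ] [0.5721 0.2102 0.1121]
lever top 760 [0.5564 0.1974 0.1101] [0.5417 0.1911 0.1015] [0.5717 0.2014 0.1119]
```

Request:
{"name": "carry_out", "arguments": {
  "motion": [
    [[0,0.5,0],[0,0,0]],
    [[0.1,1,0],[0,0,0]],
    [[0.1,1,0],[0,0,0]]
  ]
}}

```text
time_s: 11.25
ee_pos: [0.5553, 0.1841, 0.0737]
tcp_rot: [[0.083, 0.997, 0.0], [0.997, -0.083, 0.0], [0.0, 0.0, -1.0]]
force: [-0.6, 0.1, 1.2]
gripper_width: 0.0001
```

```bash
python3 w.py 12
```

```text
11.25 [0.5553 0.1841 0.0737] [-0.55  0.1   1.18]
lever top 1695 [0.5574 0.2083 0.1082] [0.5423 0.2032 0.1   ] [0.5722 0.2115 0.112 ]
lever top 755 [0.5564 0.1985 0.1101] [0.5418 0.192  0.1008] [0.5713 0.2019 0.1119]
```

Run:
```python
from h import *
for t in ("4","8","12"):
    im=load("wrist"+t);h=hsv(im)
    P=None
    w=(h[...,1]<60)&(h[...,2]>140);w[:, :190]=0;w[:,370:]=0;w[300:]=0
    k,l,st,c=cv2.connectedComponentsWithStats(w.astype(np.uint8))
    for i in range(1,k):
        if st[i,4]>25:
            P=pts(im,l==i);print(t,st[i].tolist(),P.mean(0).round(4),P.min(0).round(4),P.max(0).round(4))
```

```text
4 [190, 0, 25, 234, 3775] [4.930e-01 2.129e-01 4.000e-04] [ 0.4731  0.1341 -0.0022] [0.5069 0.3083 0.0028]
4 [201, 0, 155, 249, 4214] [0.5613 0.2265 0.0602] [0.5113 0.1362 0.0578] [0.6046 0.2902 0.0628]
4 [328, 0, 42, 300, 5861] [6.190e-01 1.659e-01 3.000e-04] [ 0.5906  0.0562 -0.0021] [0.6285 0.2986 0.0565]
4 [329, 5, 13, 16, 161] [0.5935 0.2778 0.062 ] [0.5901 0.2742 0.0592] [0.597  0.2814 0.0639]
4 [215, 7, 14, 15, 158] [0.5316 0.2823 0.0621] [0.5279 0.2786 0.0604] [0.5351 0.2858 0.0641]
4 [270, 61, 18, 147, 1191] [0.5579 0.2186 0.0616] [0.5498 0.1699 0.0594] [0.5655 0.257  0.064 ]
4 [250, 240, 62, 6, 327] [0.554  0.1654 0.1114] [0.5385 0.1629 0.1096] [0.5699 0.1678 0.1128]
4 [233, 242, 17, 16, 213] [0.5254 0.1416 0.0618] [0.5198 0.1361 0.0604] [0.531  0.1476 0.0634]
4 [190, 272, 33, 28, 723] [4.773e-01 8.090e-02 3.000e-04] [ 0.4629  0.0668 -0.0017] [0.4924 0.0966 0.0022]
8 [190, 0, 180, 300, 9505] [0.5661 0.2311 0.0474] [ 0.4863  0.0964 -0.0021] [0.6198 0.2948 0.0628]
8 [339, 18, 17, 19, 239] [0.5935 0.2778 0.0623] [0.5898 0.2742 0.0602] [0.5973 0.2813 0.064 ]
8 [201, 20, 17, 18,
[... 355 characters left out ...]
6 0.1187 0.0018]
8 [225, 293, 19, 7, 103] [0.5256 0.1448 0.0618] [0.5202 0.1418 0.0603] [0.5307 0.1476 0.0632]
12 [190, 0, 180, 300, 15426] [0.5668 0.2694 0.0286] [ 0.4873  0.111  -0.0027] [0.6211 0.327  0.0631]
12 [204, 57, 16, 17, 213] [0.5317 0.2823 0.0622] [0.5278 0.279  0.0596] [0.5354 0.2859 0.0642]
12 [337, 56, 16, 17, 217] [0.5935 0.2778 0.0621] [0.5899 0.2743 0.0598] [0.5974 0.2812 0.0641]
12 [268, 118, 21, 96, 980] [0.5591 0.2343 0.0617] [0.5523 0.2079 0.0598] [0.5655 0.2568 0.0638]
12 [239, 258, 82, 9, 565] [0.557  0.2031 0.1113] [0.541  0.2004 0.1095] [0.5729 0.2058 0.1131]
12 [190, 288, 15, 12, 126] [4.849e-01 1.265e-01 4.000e-04] [ 0.4789  0.1219 -0.0012] [0.4907 0.1327 0.002 ]
```

View pics/wrist12.png

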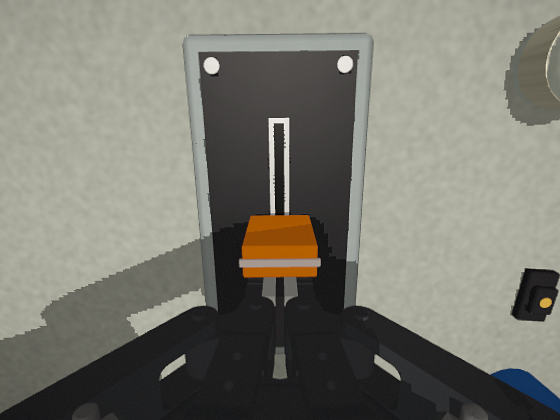

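View pics/wrist8.png

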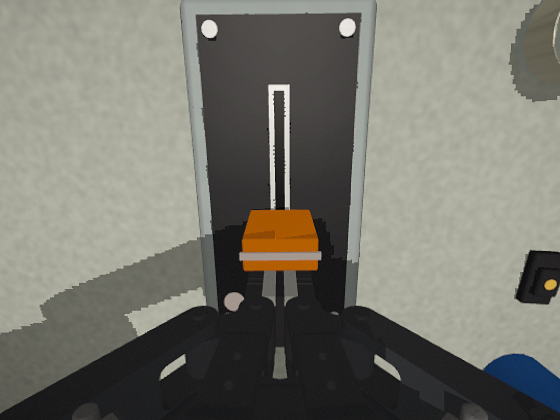

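Box screws put the lever at q≈0.039 m, sitting right on the second crest; the earlier picture caught it in mid-snap. I'll nudge on a little.

Request:
{"name": "carry_out", "arguments": {
  "motion": [
    [[0,0.5,0],[0,0,0]],
    [[0.1,1,0],[0,0,0]],
    [[0.1,1,0],[0,0,0]],
    [[0.1,1,0],[0,0,0]]
  ]
}}

```text
time_s: 11.8
ee_pos: [0.5554, 0.185, 0.0737]
tcp_rot: [[0.083, 0.997, 0.0], [0.997, -0.083, 0.0], [0.0, 0.0, -1.0]]
force: [-0.2, 0.3, 0.1]
gripper_width: -0.0001
```

```bash
sed -i 's/^cv2.imwrite/w=(h[...,1]<70)\&(h[...,2]>110)\&(im["z_map"]>0);w[300:]=0;w[:,:190]=0;w[:,370:]=0;w[:200]=0;P=pts(im,w);P=P[P[:,2]>.108];c=P.mean(0);print("line",len(P),c.round(4),"q",((c[:2]-[.557,.2042])@[.0731,.9973]+.04).round(4))\n&/' w.py; python3 w.py 13
```

```text
11.8 [0.5554 0.185  0.0737] [-0.22  0.29  0.13]
lever top 1681 [0.5576 0.2095 0.1082] [0.5425 0.2041 0.1   ] [0.5723 0.2127 0.1126]
lever top 773 [0.5567 0.1997 0.11  ] [0.5419 0.1916 0.1008] [0.5714 0.2033 0.1124]
line 718 [0.5573 0.2036 0.1122] q 0.0394
```

Request:
{"name": "carry_out", "arguments": {
  "motion": [
    [[0,0.5,0],[0,0,0]],
    [[0,0.5,0],[0,0,0]],
    [[0,0.5,0],[0,0,0]],
    [[0,0.5,0],[0,0,0]]
  ]
}}

```text
time_s: 12.35
ee_pos: [0.5554, 0.1855, 0.0737]
tcp_rot: [[0.083, 0.997, 0.0], [0.997, -0.083, -0.0], [-0.0, 0.0, -1.0]]
force: [0.3, 0.0, 0.3]
gripper_width: 0.0
```

```bash
python3 w.py 14
```

```text
12.35 [0.5554 0.1855 0.0737] [0.27 0.02 0.32]
lever top 1662 [0.5579 0.2156 0.1084] [0.5428 0.2107 0.1   ] [0.5728 0.2189 0.1123]
lever top 772 [0.557  0.2061 0.1103] [0.5421 0.2028 0.1082] [0.5722 0.2094 0.112 ]
line 696 [0.5572 0.2093 0.1123] q 0.0451
```

The second click is in (q≈0.0455). The finger was at TCP y≈0.185 when it snapped, so the third should go at about 0.201.

Request:
{"name": "carry_out", "arguments": {
  "motion": [
    [[0.3,3,0],[0,0,0]],
    [[0.5,6,0],[0,0,0]],
    [[0.7,9,0],[0,0,0]],
    [[0.8,11,0],[0,0,0]],
    [[0.8,12,0],[0,0,0]]
  ]
}}

```text
time_s: 13.02
ee_pos: [0.5563, 0.1976, 0.0737]
tcp_rot: [[0.083, 0.997, 0.0], [0.997, -0.083, -0.0], [-0.0, 0.0, -1.0]]
force: [1.1, -3.1, 0.5]
gripper_width: 0.0002
```

Request:
{"name": "carry_out", "arguments": {
  "motion": [
    [[0.1,0.5,0],[0,0,0]],
    [[0.1,1,0],[0,0,0]],
    [[0.2,1.5,0],[0,0,0]],
    [[0.2,2,0],[0,0,0]],
    [[0.2,2,0],[0,0,0]]
  ]
}}

```text
time_s: 13.65
ee_pos: [0.5563, 0.1996, 0.0736]
tcp_rot: [[0.083, 0.997, -0.0], [0.997, -0.083, 0.0], [0.0, -0.0, -1.0]]
force: [0.7, -0.7, 0.3]
gripper_width: 0.0001
```

```bash
python3 w.py 15
```

```text
13.65 [0.5563 0.1996 0.0736] [ 0.75 -0.7   0.34]
lever top 1681 [0.5586 0.2238 0.1082] [0.5434 0.2188 0.1   ] [0.5733 0.227  0.112 ]
lever top 768 [0.5576 0.214  0.1101] [0.5428 0.2068 0.1011] [0.5728 0.218  0.1123]
line 708 [0.5581 0.2179 0.1122] q 0.0537
```

Request:
{"name": "carry_out", "arguments": {
  "motion": [
    [[0,0.5,0],[0,0,0]],
    [[0.1,1,0],[0,0,0]],
    [[0.1,1.3,0],[0,0,0]],
    [[0.1,1.3,0],[0,0,0]],
    [[0.1,1.3,0],[0,0,0]]
  ]
}}

```text
time_s: 14.32
ee_pos: [0.5565, 0.2008, 0.0737]
tcp_rot: [[0.083, 0.997, 0.0], [0.997, -0.083, 0.0], [0.0, 0.0, -1.0]]
force: [0.8, -0.1, 0.2]
gripper_width: -0.0001
```

```bash
python3 w.py 16
```

```text
14.325 [0.5565 0.2008 0.0737] [ 0.81 -0.15  0.17]
lever top 1678 [0.5585 0.2252 0.1082] [0.5434 0.2201 0.1   ] [0.5734 0.2282 0.112 ]
lever top 767 [0.5581 0.2153 0.1101] [0.5429 0.2073 0.1007] [0.5726 0.2191 0.1119]
line 658 [0.5583 0.2193 0.1123] q 0.0552
```

Request:
{"name": "carry_out", "arguments": {
  "motion": [
    [[0,0.5,0],[0,0,0]],
    [[0,0.5,0],[0,0,0]],
    [[0,0.5,0],[0,0,0]],
    [[0,0.5,0],[0,0,0]]
  ]
}}

```text
time_s: 14.88
ee_pos: [0.5565, 0.2013, 0.0737]
tcp_rot: [[0.083, 0.997, 0.0], [0.997, -0.083, -0.0], [-0.0, 0.0, -1.0]]
force: [-0.5, 1.0, -0.7]
gripper_width: -0.0
```

```bash
python3 w.py 17
```

```text
14.875 [0.5565 0.2013 0.0737] [-0.47  0.97 -0.7 ]
lever top 1636 [0.5591 0.2316 0.1084] [0.5442 0.2266 0.1   ] [0.5738 0.2351 0.112 ]
lever top 787 [0.5587 0.222  0.1103] [0.5434 0.2184 0.1082] [0.5733 0.2254 0.112 ]
line 670 [0.5588 0.2254 0.1123] q 0.0613
```

Third click confirmed: q≈0.0615, with a gap to the finger. Backing off and lifting.

Request:
{"name": "carry_out", "arguments": {
  "motion": [
    [[-0.6,-8,0],[0,0,0]],
    [[-1.2,-16,0],[0,0,0]],
    [[-1.5,-20,20],[0,0,0]],
    [[-1.5,-30,60],[0,0,0]],
    [[-1.5,-60,90],[0,0,0]]
  ]
}}

```text
time_s: 15.55
ee_pos: [0.5552, 0.1414, 0.1669]
tcp_rot: [[0.082, 0.997, 0.002], [0.997, -0.082, 0.001], [0.001, 0.002, -1.0]]
force: [1.2, 0.8, -0.1]
gripper_width: 0.0
```

Request:
{"name": "carry_out", "arguments": {
  "motion": [
    [[3,-60,10],[0,0,0]],
    [[6,-120,10],[0,0,0]],
    [[9,-180,10],[0,0,0]],
    [[12,-240,10],[0,0,0]],
    [[16,-300,10],[0,0,0]]
  ]
}}

```text
time_s: 16.18
ee_pos: [0.5708, -0.161, 0.1756]
tcp_rot: [[0.083, 0.997, 0.002], [0.997, -0.083, -0.001], [-0.0, 0.002, -1.0]]
force: [1.3, 1.0, 1.1]
gripper_width: -0.0001
```

Request:
{"name": "carry_out", "arguments": {
  "motion": [
    [[0,-60,0],[0,0,0]],
    [[0,-100,0],[0,0,0]],
    [[0,-110,0],[0,0,0]],
    [[0,-110,0],[0,0,0]]
  ]
}}

```text
time_s: 16.68
ee_pos: [0.5709, -0.2689, 0.1745]
tcp_rot: [[0.084, 0.996, 0.0], [0.996, -0.084, -0.0], [-0.0, 0.0, -1.0]]
force: [-0.2, 0.7, 0.3]
gripper_width: 0.0001
```

Run:
```python
from workcell import ctrl, eyes
from h import *
s=ctrl.get_state();print(s["time_s"],s["ee_pos"].round(4),s["force"].round(2))
for n in ["wrist","scene","side"]:
    im=eyes.get_image(n);cv2.imwrite(f"pics/{n}20.png",im["color"][:,:,::-1]);np.savez(f"{n}20.npz",**im)
    h=hsv(im);g=(h[...,0]>45)&(h[...,0]<85)&(h[...,1]>120)&(h[...,2]>40)
    k,l,st,c=cv2.connectedComponentsWithStats(g.astype(np.uint8))
    for i in range(1,k):
        if st[i,4]>60:
            P=pts(im,l==i);T=P[P[:,2]>np.percentile(P[:,2],95)-.005];print(n,c[i].round(),len(T),T.mean(0).round(4),T.min(0).round(4),T.max(0).round(4))
```

```text
16.675 [ 0.5709 -0.2689  0.1745] [-0.2   0.69  0.29]
wrist [59. 77.] 1982 [ 0.4233 -0.159   0.0772] [ 0.4054 -0.1759  0.0736] [ 0.4393 -0.1424  0.0796]
wrist [269.  91.] 1731 [ 0.5712 -0.1795  0.0772] [ 0.5545 -0.1958  0.0738] [ 0.5876 -0.1633  0.0797]
wrist [226. 298.] 708 [ 0.5183 -0.3435  0.0837] [ 0.5005 -0.3626  0.0735] [ 0.559  -0.2537  0.2372]
scene [218. 121.] 6 [ 0.5755 -0.2568  0.1934] [ 0.5621 -0.2606  0.1879] [ 0.5849 -0.2519  0.1981]
scene [300. 149.] 113 [ 0.4244 -0.1562  0.0777] [ 0.4086 -0.1709  0.0751] [ 0.4393 -0.141   0.0819]
scene [244. 176.] 136 [ 0.5715 -0.1757  0.0774] [ 0.5551 -0.1915  0.0746] [ 0.5871 -0.1607  0.0805]
side [282. 253.] 127 [ 0.571  -0.1833  0.0772] [ 0.5554 -0.1987  0.0741] [ 0.587  -0.1667  0.0806]
side [216. 262.] 127 [ 0.4212 -0.1622  0.0773] [ 0.406  -0.1771  0.0747] [ 0.4366 -0.1467  0.0806]
side [282. 327.] 182 [ 0.5155 -0.3564  0.0764] [ 0.5005 -0.3714  0.0738] [ 0.5302 -0.3397  0.0806]
```

View pics/wrist20.png

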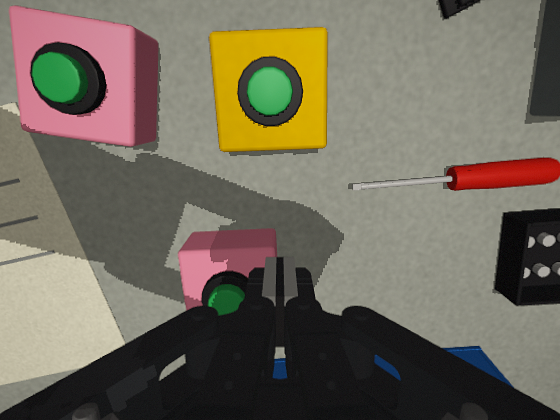

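View pics/scene20.png

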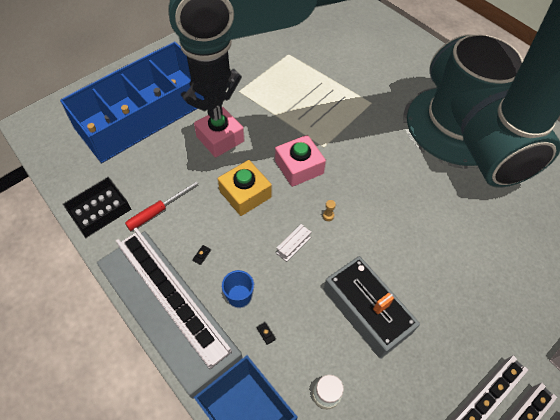

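The wrist view shows the yellow box's button at (269,91), measured at (0.571,-0.1795) with its top at about 0.079. Moving above it and descending part way.

Request:
{"name": "carry_out", "arguments": {
  "motion": [
    [[0,50,0],[0,0,0]],
    [[-0.5,88,0],[0,0,0]],
    [[-0.5,89,-40],[0,0,0]],
    [[-0.5,89,-85],[0,0,0]],
    [[-0.5,89,-85],[0,0,0]]
  ]
}}

```text
time_s: 17.45
ee_pos: [0.569, -0.1781, 0.086]
tcp_rot: [[0.082, 0.997, -0.005], [0.997, -0.082, 0.002], [0.001, -0.005, -1.0]]
force: [-1.2, -0.8, 0.8]
gripper_width: 0.0001
```

Run:
```python
from workcell import ctrl, eyes
from h import *
s=ctrl.get_state();print(s["time_s"],s["ee_pos"].round(4),s["force"].round(2))
L=[]
for n,(x0,y0,x1,y1) in (("scene",(200,110,300,220)),("side",(230,180,330,290))):
    im=eyes.get_image(n);L.append(cv2.resize(im["color"][y0:y1,x0:x1,::-1],(390,430),interpolation=2))
cv2.imwrite("pics/ss21.png",np.hstack(L))
```

```text
17.45 [ 0.569  -0.1781  0.086 ] [-1.18 -0.79  0.85]
```

View pics/ss21.png

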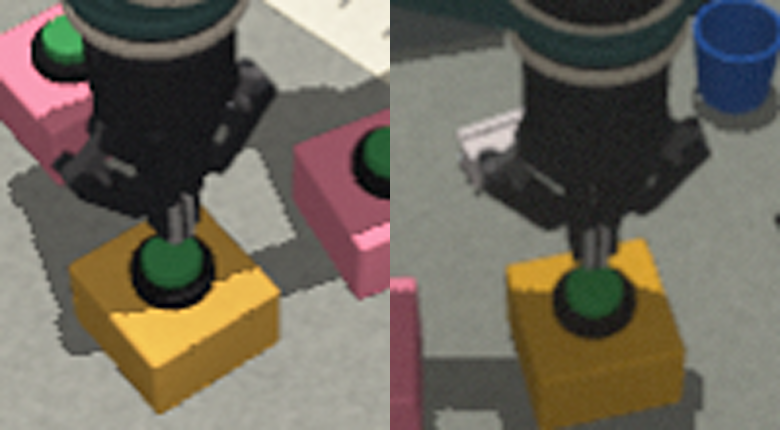

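The tips are centred above the green cap in both views. Pressing.

Request:
{"name": "carry_out", "arguments": {
  "motion": [
    [[0,0,-8],[0,0,0]],
    [[0,0,-14],[0,0,0]],
    [[0,0,-20],[0,0,0]],
    [[0,0,-20],[0,0,0]]
  ]
}}

```text
time_s: 18.05
ee_pos: [0.5702, -0.1797, 0.0681]
tcp_rot: [[0.083, 0.997, -0.001], [0.997, -0.083, 0.0], [0.0, -0.001, -1.0]]
force: [-0.3, 0.0, 0.7]
gripper_width: -0.0003
```

Request:
{"name": "carry_out", "arguments": {
  "motion": [
    [[0,0,-2],[0,0,0]],
    [[0,0,-4],[0,0,0]],
    [[0,0,-6],[0,0,0]],
    [[0,0,-8],[0,0,0]],
    [[0,0,-8],[0,0,0]]
  ]
}}

```text
time_s: 18.68
ee_pos: [0.5706, -0.1798, 0.0608]
tcp_rot: [[0.083, 0.997, 0.0], [0.997, -0.083, -0.0], [-0.0, 0.0, -1.0]]
force: [-1.0, 0.8, 3.7]
gripper_width: 0.0002
```

Request:
{"name": "carry_out", "arguments": {
  "motion": [
    [[0,0,-1.5],[0,0,0]],
    [[0,0,-3],[0,0,0]],
    [[0,0,-3],[0,0,0]]
  ]
}}

```text
time_s: 19.05
ee_pos: [0.5707, -0.1798, 0.0586]
tcp_rot: [[0.083, 0.997, 0.001], [0.997, -0.083, -0.0], [-0.0, 0.001, -1.0]]
force: [-4.5, 1.6, 12.9]
gripper_width: -0.0
```

Request:
{"name": "carry_out", "arguments": {
  "motion": [
    [[0,0,-1],[0,0,0]],
    [[0,0,-2],[0,0,0]],
    [[0,0,-2],[0,0,0]]
  ]
}}

```text
time_s: 19.42
ee_pos: [0.5709, -0.1799, 0.0583]
tcp_rot: [[0.083, 0.997, 0.001], [0.997, -0.083, -0.001], [-0.0, 0.001, -1.0]]
force: [-13.2, 3.8, 29.5]
gripper_width: 0.0
```

It's on the hard stop at 30 N, well over the 5 N spring. Releasing and moving clear.

Request:
{"name": "carry_out", "arguments": {
  "motion": [
    [[0,0,3],[0,0,0]],
    [[0,0,10],[0,0,0]],
    [[0,0,40],[0,0,0]],
    [[0,0,90],[0,0,0]],
    [[0,0,120],[0,0,0]]
  ]
}}

```text
time_s: 20.05
ee_pos: [0.5707, -0.1798, 0.178]
tcp_rot: [[0.083, 0.997, 0.001], [0.997, -0.083, -0.0], [-0.0, 0.001, -1.0]]
force: [-0.7, -0.2, -0.2]
gripper_width: -0.0002
```

Request:
{"name": "carry_out", "arguments": {
  "motion": [
    [[0,-50,20],[0,0,0]],
    [[0,-90,20],[0,0,0]],
    [[0,-90,20],[0,0,0]],
    [[0,-90,20],[0,0,0]]
  ]
}}

```text
time_s: 20.55
ee_pos: [0.5703, -0.2693, 0.1952]
tcp_rot: [[0.083, 0.997, -0.001], [0.997, -0.083, 0.001], [0.001, -0.001, -1.0]]
force: [-0.3, 1.0, -0.4]
gripper_width: 0.0003
```

Run:
```python
from workcell import ctrl, eyes
from h import *
s=ctrl.get_state();print(s["time_s"],s["ee_pos"].round(4),s["force"].round(2))
for n in ["wrist","scene","side"]:
    im=eyes.get_image(n);cv2.imwrite(f"pics/{n}22.png",im["color"][:,:,::-1]);h=hsv(im)
    g=(h[...,0]>45)&(h[...,0]<85)&(h[...,1]>120)&(h[...,2]>40)
    k,l,st,c=cv2.connectedComponentsWithStats(g.astype(np.uint8))
    for i in range(1,k):
        if st[i,4]>60:
            P=pts(im,l==i);T=P[P[:,2]>np.percentile(P[:,2],95)-.005];print(n,c[i].round(),T.mean(0).round(4))
    if n!="wrist":
        b=load(n+"0")
        o=(h[...,0]>3)&(h[...,0]<20)&(h[...,1]>150)&(h[...,2]>90)
        def top(im):
            h=hsv(im);m=(h[...,0]>3)&(h[...,0]<20)&(h[...,1]>150)&(h[...,2]>90)
            P=pts(im,m);P=P[(abs(P[:,0]-.556)<.03)&(abs(P[:,1]-.2)<.07)&(P[:,2]>.106)];return P.mean(0)
        print(n,"lever",top(b).round(4),top(im).round(4))
        d=cv2.absdiff(im["color"],b["color"]).max(2);cv2.imwrite(f"pics/{n}22d.png",d)
```

```text
20.55 [ 0.5703 -0.2693  0.1952] [-0.35  0.98 -0.45]
wrist [78. 79.] [ 0.4231 -0.1589  0.0772]
wrist [271.  91.] [ 0.5712 -0.1795  0.0772]
wrist [230. 290.] [ 0.5167 -0.3506  0.0784]
scene [217. 120.] [ 0.5178 -0.3498  0.0767]
scene [300. 149.] [ 0.4238 -0.1561  0.0775]
scene [244. 176.] [ 0.5717 -0.1756  0.0776]
scene lever [0.5565 0.1676 0.11  ] [0.5596 0.2275 0.1104]
side [282. 253.] [ 0.5711 -0.1831  0.0773]
side [216. 262.] [ 0.4212 -0.1624  0.0771]
side [282. 327.] [ 0.5154 -0.3566  0.0765]
side lever [0.5534 0.1572 0.1087] [nan nan nan]<stdin>:16: RuntimeWarning: Mean of empty slice.
  ret = um.true_divide(
```

View pics/scene22.png

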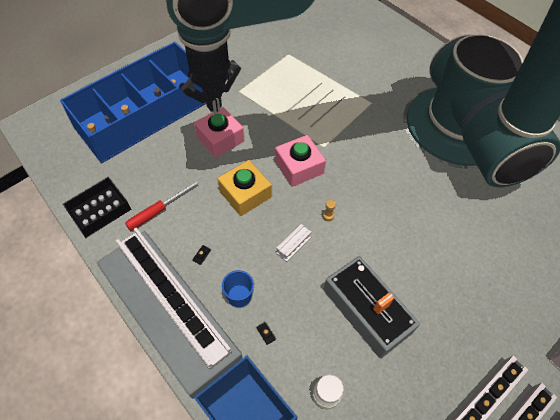

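View pics/scene22d.png

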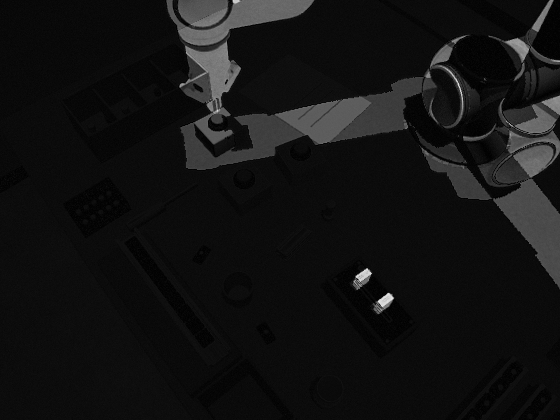

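The difference picture shows that only the lever, the arm and its shadow changed. The lever moved 60 mm, from (362,278) to (384,302), and the button's height is back to 0.0772. Handing in.

```bash
python3 -c "
from workcell import ticket
print(ticket.finish_job())"
```

```text
the job is handed in; nothing more can be done
None
```

I pushed the lever from the parked end with the closed fingers, counted three clicks, and left it in the third. Then I pressed the green button on the yellow box to its stop and let it come back up. The job was handed in at about 20.7 s; no verdict is reported.

**Last checks**
- **Lever:** it rests at about 0.061–0.0615 m, from the wrist view just after the third click and the scene view at the end. The finger was clear of it and never pushed it beyond about 0.056 m; the rest was its own snap.
- **Button:** the fingers met a hard stop at about 30 N after roughly 6 mm of travel. Afterwards its height was back at the starting value in all three cameras.
- **Loose things:** comparing the first and last scene pictures shows no change except the lever, the arm and its shadow. The tool force read about zero, with the fingers clear of everything.

**What failed or disagreed**
- **Fingertip position:** the closed fingertips measured about 16 mm behind the reported TCP, not 25 mm ahead of it as stated. My first approach therefore passed over the lever without touching it. I went by the measured value from then on.
- **Camera offset:** the scene and side cameras differed by about 7 mm in y, so I relied on the wrist camera, which fell between them.
- **Side view at the end:** the last lever check from the side camera returned no points, so the final lever reading rests on the scene view.

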